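Follow the curved row and press the vial caps home

TASK

The five white snap caps on the curved vial block are only half on: start with the cap next to the black knob and follow the curve with your fingertips, pressing each cap gently but fully home in turn, up to the last one at the plain end. From the first cap to the last, stay close over the row, fingertips within about two centimetres of the caps, then move clear. Only touch and press: do not lift, tip or shift the block, and leave the bottle cap, the vial and the timer beside it as they are.

Things in the scene. Friction and masses are not known exactly. Their poses are not given: they have to be found in the camera images.
- vial_block: Loose curved grey block, 0.9 kg: a band 44 mm wide, 230 mm long, bent to 140 mm radius; flat top 30 mm above the worktop. Five fixed glass vials stand in a row along the arc, 40 mm apart, each with a white snap cap. Origin: on the underside, 10 mm from the middle cap's axis towards +x. z up, +x to the inside of the bend, +y along the row from the knob end to the plain end.
- knob (a point): Centre of the top of the block's black lifting knob: 20 mm across, top 61 mm above the worktop, at one end of the block only, 40 mm before cap 1 on the same arc. It marks the end to start from and is not to be used.
- cap1_top (a point): Centre of the top of white snap cap 1 (counted from the knob end; 1 is next to the knob). Round cap, 24 mm across, 12 mm high, flat top 19 mm across with a bevelled edge. Its top starts 61.5 to 63 mm above the worktop and is 56 mm above it when home. The point moves with the cap; its axes are the block's.
- cap1 (a joint): How far cap 1 has been pressed down, m: 0 to 0.0015 at the start, 0.007 hard down on its stop. It moves straight down against about 4 N of friction and stays where it is left; it cannot be pulled off. The stop is hard: press slowly.
- cap2_top (a point): Centre of the top of white snap cap 2 (counted from the knob end; 1 is next to the knob). Round cap, 24 mm across, 12 mm high, flat top 19 mm across with a bevelled edge. Its top starts 61.5 to 63 mm above the worktop and is 56 mm above it when home. The point moves with the cap; its axes are the block's.
- cap2 (a joint): How far cap 2 has been pressed down, m: 0 to 0.0015 at the start, 0.007 hard down on its stop. It moves straight down against about 4 N of friction and stays where it is left; it cannot be pulled off. The stop is hard: press slowly.
- cap3_top (a point): Centre of the top of white snap cap 3 (counted from the knob end; 1 is next to the knob). Round cap, 24 mm across, 12 mm high, flat top 19 mm across with a bevelled edge. Its top starts 61.5 to 63 mm above the worktop and is 56 mm above it when home. The point moves with the cap; its axes are the block's.
- cap3 (a joint): How far cap 3 has been pressed down, m: 0 to 0.0015 at the start, 0.007 hard down on its stop. It moves straight down against about 4 N of friction and stays where it is left; it cannot be pulled off. The stop is hard: press slowly.
- cap4_top (a point): Centre of the top of white snap cap 4 (counted from the knob end; 1 is next to the knob). Round cap, 24 mm across, 12 mm high, flat top 19 mm across with a bevelled edge. Its top starts 61.5 to 63 mm above the worktop and is 56 mm above it when home. The point moves with the cap; its axes are the block's.
- cap4 (a joint): How far cap 4 has been pressed down, m: 0 to 0.0015 at the start, 0.007 hard down on its stop. It moves straight down against about 4 N of friction and stays where it is left; it cannot be pulled off. The stop is hard: press slowly.
- cap5_top (a point): Centre of the top of white snap cap 5 (counted from the knob end; 1 is next to the knob). Round cap, 24 mm across, 12 mm high, flat top 19 mm across with a bevelled edge. Its top starts 61.5 to 63 mm above the worktop and is 56 mm above it when home. The point moves with the cap; its axes are the block's.
- cap5 (a joint): How far cap 5 has been pressed down, m: 0 to 0.0015 at the start, 0.007 hard down on its stop. It moves straight down against about 4 N of friction and stays where it is left; it cannot be pulled off. The stop is hard: press slowly.
- screw_cap: Ribbed round bottle screw cap, 53 mm across, 26 mm high, lying loose beside the inside of the bend. Origin at the centre of its underside. Bystander.
- loose_vial: Small screw-cap sample vial, 12 mm across, 34 mm high, standing loose beside the outside of the bend. Origin at the centre of its underside. Bystander.
- bench_timer: Flat bench timer, 60 x 66 x 19 mm, lying loose beside the outside of the bend. Origin at the centre of its underside. Bystander.

How it is judged:
By the outcome, as a careful person would: the job done as asked, in the order asked, and still so for the second after the job is handed in, with the robot touching nothing.
It also fails if it takes over 51 s, if anything falls off the work surface, if the arm or the gripper's body presses on something with over 40 N, if the wrist force passes 120 N, or if a joint passes its speed limit or range.

ROBOT

A 7-joint arm with a two-finger parallel gripper is mounted at the origin on a cart in front of the work surface, level with it; the furniture and walls round the work are solid. World frame = base frame: x ahead of the robot, y to its left, z up, the work surface at z = 0. Lengths are in m, angles in rad, forces in N, time in s.
With the tool pointing down it reaches from about 0.4 to 0.85 m from the base axis. Payload 10.4 kg.
Tool frame: the origin (TCP) lies between the finger pads, 19 mm behind the fingertips; this is the grasp point; z points along the fingers, y is the line along which they close (so a half turn about z gives the same grasp; the last joint's range is limited). The gripper opens to 87 mm and grips with 3 to 60 N. Pads are 19 mm wide; open, the fingers measure 117 mm over their backs; the gripper's body (75 mm by 190 mm) begins 51 mm behind the grasp point.
Start: joints at [1.133, 0.332, -0.065, 1.46, 0.022, 1.35, -0.088], TCP at [0.252, -0.572, 0.241] pointing down, gripper open.
Joint ranges: [-2.6, 2.6], [-0.5, 2.12], [-1.47, 1.34], [0.16, 2.42], [-1.27, 4.41], [0.06, 2.06], [-2.6, 2.6]. Speed limits (rad/s): [2.22, 2.22, 2.79, 2.79, 3.14, 3.14, 3.14].

INTERFACE

Orientations are given as a unit quaternion [x, y, z, w].
In Python, from bench import r, camera gives the robot as it stands. The module is installed in compiled form; this text tells all that it offers.
- The arm moves only by the shell command python3 -m pendant 'ROWS' [FORCE]. ROWS is JSON, a list of rows, each an object with "dp": the shift along the tool's x, y, z as a fraction of full scale, a list of three; "rotation": the turn, a rotation vector about the tool's x, y, z as a fraction of full scale, a list of three; "jaw": the opening, from 0 (shut) to 1 (fully open). A call has 1 to 8 rows; each row is the pose to reach, as a shift and turn from the pose commanded when the call began, along the tool's axes at that moment, turning the shorter way round; what a row does not reach only later rows make up. Full scale, the value 1, is 0.15 m for a shift and 2 pi rad for a turn. A row lasts 1/8 s, in which the tool goes at most 62.5 mm and 10.7 degrees, less where a joint would pass 70% of its speed; a pose out of reach is approached as far as the arm can. A call with a number of a shift or a turn outside -1 to 1 is refused whole. A call with a gripper value outside its range is refused whole. The fingers move at their own pace and stop on an object; FORCE is the grip in N (left out, the last holds). Time passes only in rows, so rows that repeat a pose let the fingers close. It gives the time, the measured TCP pose, the force, the opening and the grip force at its end, in the units of the state.
- r.read_state(): the state, without advancing time (a new reading comes with each control period).
- camera(name): name is "scene" or "top" or "wrist"; returns a dict with "image" (420x560x3 uint8, red, green, blue), "z_map" (420x560 float32, m along the optical axis (not along the pixel's ray), 0 where there is no reading), "mtx" (3x3 intrinsics, pixels), "distortion" ([k1, k2, p1, p2, k3] as OpenCV has them; the pictures are not rectified), "T" (4x4, takes a point from camera to world coordinates). Camera axes: x right, y down, z forward; pixel columns grow to the right and rows downward; lengths in m; the calibration is good to about 2 mm. A picture is of the moment at which its call begins.
- r.close_job(): hands the job in; it is judged then, once.
The state is a dict: "time": time; "joint_positions": joint angles; "joint_vel": joint speeds; "joint_torque": joint torques, N m; "ee_pos": TCP position; "eef_rot": TCP orientation; "ft_force": force on the tool from outside, world axes, zero at the start; "torque": the same for the moment, N m; "width": finger opening in m; "grip_force": force on a finger pad.
Only numpy, scipy, OpenCV 4.12 (cv2) and the standard library are available. Lean on these libraries where they do the work, as an engineer would, in place of code of your own. Each camera call takes 0.05 s, during which the arm holds its last target. There are 200 camera calls.

## Working session

There is one attempt and no reset: what is moved stays moved. The work goes in short steps, Python scripts to look and compute and a shell command to move; the robot and the scene stay as the last step left them, time stands still between calls to the robot, and variables do not carry over. Pictures are saved under pics/ and viewed, at most 10 in all, crops included, and the job is handed in when it is done.

```bash
mkdir -p pics; python3 - <<'E'
from bench import r, camera
import cv2, numpy as np
for n in("scene","top"):
    c=camera(n); cv2.imwrite(f"pics/{n}0.png",c["image"][...,::-1]); np.savez(f"{n}0.npz",**c)
    print(n,c["mtx"].tolist(),c["distortion"],np.round(c["T"],3).tolist())
print(r.read_state())
E
```

```text
scene [[529.7698023682271, 0.0, 277.9964824006955], [0.0, 529.7698023682271, 204.95089895056122], [0.0, 0.0, 1.0]] [-0.01294524  0.          0.          0.          0.        ] [[-0.734, -0.47, 0.49, 0.139], [-0.679, 0.516, -0.521, 0.47], [-0.008, -0.716, -0.698, 0.701], [0.0, 0.0, 0.0, 1.0]]
top [[470.721193080182, 0.0, 282.3607452371026], [0.0, 470.721193080182, 207.7648080087928], [0.0, 0.0, 1.0]] [-0.08037726  0.          0.          0.          0.        ] [[-0.02, -0.985, 0.172, 0.441], [-0.999, 0.015, -0.029, 0.035], [0.026, -0.173, -0.985, 0.894], [0.0, 0.0, 0.0, 1.0]]
{'time': 0.1, 'joint_positions': array([ 1.13340078,  0.33276584, -0.06468571,  1.46082714,  0.02159655,
        1.3498808 , -0.08851662]), 'joint_vel': array([ 0.000284  , -0.00211256,  0.00070288, -0.00214771,  0.00012051,
        0.00070041,  0.00062488]), 'joint_torque': array([ 1.96310437e-03, -6.24544072e+01,  2.48246040e-02, -3.90717852e+01,
       -6.15072926e-02,  3.64732090e-02,  5.97091434e-05]), 'ee_pos': array([ 0.25174678, -0.57172525,  0.24057461]), 'eef_rot': array([ 9.78571158e-01,  2.05908078e-01, -1.48387319e-04, -5.74146831e-04]), 'ft_force': array([-0.52148897,  0.87813783, -0.07860532]), 'torque': array([ 0.00676538, -0.04683613,  0.03281018]), 'grip_force': 0.0, 'width': 0.08713718440982059}
```

View pics/top0.png

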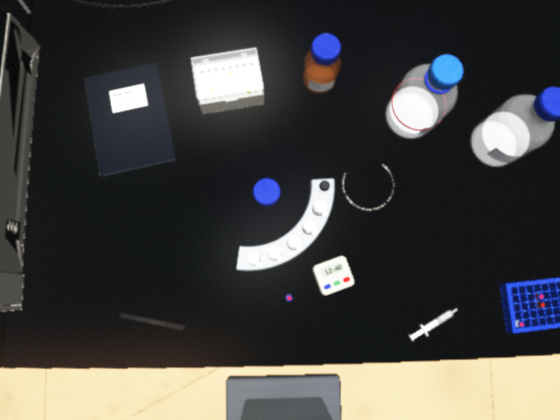

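View pics/scene0.png

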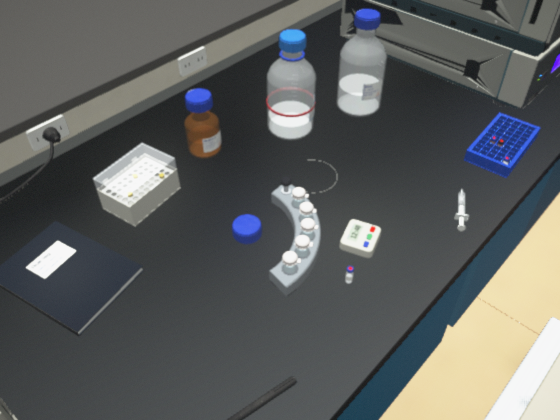

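The top view shows the knob at about (324,186) and caps 1–5 at (319,208), (308,227), (293,243), (274,253) and (252,257). The scene view shows the knob at (287,187) and the caps at (299,194), (306,210), (308,226), (303,243) and (290,259). Nothing tall stands within gripper range. Next I'll measure with both views.

```bash
cat > h.py <<'E'
import cv2, numpy as np
from scipy.optimize import least_squares
R=.14
def model(p,h):   # p: x,y,yaw of block -> knob,cap1..5 in world
    a=(np.arange(-3,3))*.04/R   # knob,-2..2
    # +x to bend centre, middle cap at local (-.01,0); centre at (.13,0)
    L=np.c_[.13-R*np.cos(a),R*np.sin(a)]
    c,s=np.cos(p[2]),np.sin(p[2])
    return np.c_[L@np.array([[c,s],[-s,c]])+p[:2],h]
def proj(c,P):
    Ti=np.linalg.inv(c["T"]); return cv2.projectPoints(P,cv2.Rodrigues(Ti[:3,:3])[0],Ti[:3,3],c["mtx"],c["distortion"])[0][:,0]
def cloud(c):
    v,u=np.mgrid[:420,:560]; z=c["z_map"].ravel()
    n=cv2.undistortPoints(np.c_[u.ravel(),v.ravel()].astype(float),c["mtx"],c["distortion"])[:,0]
    P=np.c_[n*z[:,None],z]; W=P@c["T"][:3,:3].T+c["T"][:3,3]; W[z==0]=np.nan
    return W.reshape(420,560,3)
E
python3 - <<'E'
from h import *
px={"top":[(324,186),(319,208),(308,227),(293,243),(274,253),(252,257)],"scene":[(287,187),(299,194),(306,210),(308,226),(303,243),(290,259)]}
C={n:dict(np.load(n+"0.npz")) for n in px}
# triangulation
for i in range(6):
    A=np.zeros((3,3));b=np.zeros(3)
    for n,c in C.items():
        d=np.append(cv2.undistortPoints(np.array([[px[n][i]]],float),c["mtx"],c["distortion"])[0,0],1); d=c["T"][:3,:3]@d; d/=np.linalg.norm(d)
        M=np.eye(3)-np.outer(d,d);A+=M;b+=M@c["T"][:3,3]
    print(i,"tri",np.round(np.linalg.solve(A,b),4),end=" ")
    for n,c in C.items():
        u,v=px[n][i]; W=cloud(c)[v-9:v+10,u-9:u+10].reshape(-1,3)
        k=(W[:,2]>.054)&(W[:,2]<.07); m=W[k]
        print(n,np.round(W[180],4),k.sum(),np.round(m.mean(0),4) if k.any() else "",end=" ")
    print()
h=np.full(6,.062); h[0]=.061
for names in (["top"],["scene"],["top","scene"]):
    f=lambda p:np.concatenate([(proj(C[n],model(p,h))-px[n]).ravel() for n in names])
    s=min((least_squares(f,[.45,0,y]) for y in (0,1.6,3.1,-1.6)),key=lambda s:s.cost); print(names,np.round(s.x,4),np.sqrt(np.mean(s.fun**2)))
print(np.round(model(s.x,h),4))
for n,c in C.items():
    W=cloud(c).reshape(-1,3); g=np.linalg.norm(W[:,:2]-s.x[:2],axis=1)
    k=g<.25; print(n,"table z",np.nanmedian(W[k][W[k][:,2]<.01][:,2]))
    for h0 in (.1,): 
        m=W[(g<.4)&(W[:,2]>h0)]; print("tall pts nearest",np.round(m[np.argmin(np.linalg.norm(m[:,:2]-s.x[:2],axis=1))],3))
E
```

```text
0 tri [ 0.6284 -0.0705  0.0371] top [ 0.6253 -0.066   0.0614] 95 [ 0.6274 -0.0664  0.0605] scene [ 0.6234 -0.0691  0.0406] 113 [ 0.6104 -0.0588  0.0606] 
1 tri [ 0.5849 -0.0567  0.0559] top [ 0.5847 -0.0554  0.0626] 136 [ 0.5886 -0.0576  0.0614] scene [ 0.5798 -0.0523  0.062 ] 146 [ 0.5815 -0.0539  0.0612] 
2 tri [ 0.5508 -0.036   0.0538] top [ 0.551  -0.0348  0.0595] 142 [ 0.5539 -0.0383  0.0612] scene [ 0.5456 -0.0315  0.0603] 159 [ 0.5478 -0.0334  0.061 ] 
3 tri [ 0.5223 -0.0081  0.0556] top [ 0.5226 -0.0072  0.0614] 142 [ 0.526  -0.0096  0.0614] scene [ 0.5165 -0.0025  0.0638] 163 [ 0.5219 -0.0063  0.0611] 
4 tri [0.5046 0.0259 0.0545] top [0.5052 0.0269 0.0646] 147 [0.5074 0.0255 0.0616] scene [0.4991 0.0301 0.0619] 168 [0.5035 0.0281 0.0612] 
5 tri [0.4981 0.065  0.054 ] top [0.4988 0.0657 0.0638] 150 [0.4993 0.0643 0.0612] scene [0.4925 0.0688 0.0614] 176 [0.496  0.0669 0.061 ] 
['top'] [ 0.5317 -0.0017  0.6201] 0.5459521272578715
['scene'] [0.5245 0.0028 0.6263] 1.4693420959983208
['top', 'scene'] [ 5.287e-01 -3.000e-04  6.240e-01] 1.8489835856501826
[[ 0.6217 -0.0638  0.061 ]
 [ 0.5829 -0.0546  0.062 ]
 [ 0.5482 -0.0348  0.062 ]
 [ 0.5206 -0.0061  0.062 ]
 [ 0.5021  0.0292  0.062 ]
 [ 0.4944  0.0683  0.062 ]]
top table z 0.00023747695188730544
tall pts nearest [ 0.742 -0.213  0.135]
scene table z 0.000741455121867074
tall pts nearest [ 0.741 -0.205  0.135]
```

The fit has the right shape (top residual 0.5 px, heights as given), with about 4 mm of disagreement between views. I'll move over the row with the fingers shut and refine with the wrist camera.

```bash

python3 -m pendant '[{"dp":[0.4,-0.32,0],"rotation":[0,0,0],"jaw":0},{"dp":[0.81,-0.64,0],"rotation":[0,0,0],"jaw":0},{"dp":[0.81,-0.64,0],"rotation":[0,0,0],"jaw":0},{"dp":[0.81,-0.64,0],"rotation":[0,0,0],"jaw":0}]' 10
python3 -m pendant '[{"dp":[0.4,-0.32,0],"rotation":[0,0,0],"jaw":0},{"dp":[0.81,-0.64,0],"rotation":[0,0,0],"jaw":0},{"dp":[0.81,-0.64,0],"rotation":[0,0,0],"jaw":0},{"dp":[0.81,-0.64,0],"rotation":[0,0,0],"jaw":0}]'
python3 -m pendant '[{"dp":[0.4,-0.32,0],"rotation":[0,0,0],"jaw":0},{"dp":[0.81,-0.64,0],"rotation":[0,0,0],"jaw":0},{"dp":[0.81,-0.64,0],"rotation":[0,0,0],"jaw":0},{"dp":[0.81,-0.64,0],"rotation":[0,0,0],"jaw":0}]'
python3 - <<'E'
from h import *
from bench import r,camera
c=camera("wrist"); cv2.imwrite("pics/w1.png",c["image"][...,::-1]); np.savez("w1.npz",**c)
s=r.read_state();print(s["time"],s["ee_pos"],s["eef_rot"],s["width"],s["ft_force"]); print(np.round(c["T"],3).tolist())
E
```

```text
time: 0.6
ee_pos: [0.326, -0.433, 0.2413]
eef_rot: [0.978, 0.208, 0.0, -0.0]
ft_force: [-0.5, -0.7, 0.0]
width: 0.0547
grip_force: 0.0
time: 1.1
ee_pos: [0.3977, -0.2973, 0.2412]
eef_rot: [0.978, 0.207, 0.0, -0.0]
ft_force: [-0.6, -2.1, -0.4]
width: 0.0149
grip_force: 0.0
time: 1.6
ee_pos: [0.47, -0.1612, 0.2411]
eef_rot: [0.978, 0.207, 0.0, -0.0]
ft_force: [-0.7, -0.1, -0.7]
width: 0.0006
grip_force: 0.0
1.65 [ 0.46927974 -0.16282162  0.2409897 ] [ 9.78639884e-01  2.05581862e-01 -2.72412652e-04  1.18838386e-05] 0.00024482566561969614 [-0.98491911 -0.61193841 -0.08759114]
[[0.405, -0.874, -0.268, 0.544], [-0.914, -0.388, -0.118, -0.129], [-0.001, 0.293, -0.956, 0.385], [0.0, 0.0, 0.0, 1.0]]
```

View pics/w1.png

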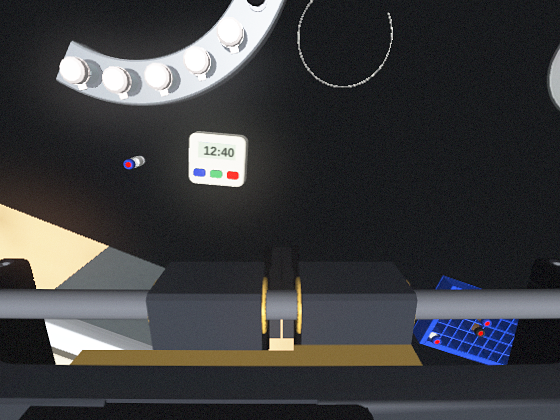

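The wrist picture shows caps 1–5 at about (232,31), (197,60), (159,76), (116,79) and (73,70). The knob is cut off at (257,3), the vial is at (134,162) and the timer at (218,160). I'll take a second, better-centred view on the way.

```bash

python3 -m pendant '[{"dp":[0.2,-0.25,0],"rotation":[0,0,0],"jaw":0},{"dp":[0.4,-0.5,0],"rotation":[0,0,0],"jaw":0},{"dp":[0.4,-0.5,0],"rotation":[0,0,0],"jaw":0},{"dp":[0.4,-0.5,0],"rotation":[0,0,0],"jaw":0}]'
python3 - <<'E'
from h import *
from bench import r,camera
c=camera("wrist"); cv2.imwrite("pics/w2.png",c["image"][...,::-1]); np.savez("w2.npz",**c)
s=r.read_state();print(s["time"],s["ee_pos"])
E
```

```text
time: 2.15
ee_pos: [0.4938, -0.0712, 0.241]
eef_rot: [0.979, 0.205, -0.0, 0.0]
ft_force: [0.1, 0.7, 0.1]
width: 0.0005
grip_force: 0.0
2.2 [ 0.49374442 -0.071347    0.24103738]
```

View pics/w2.png

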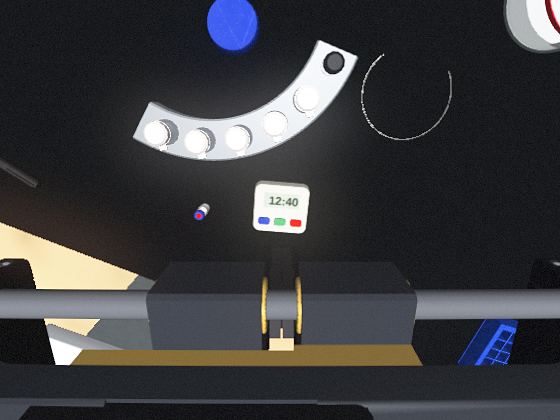

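The second wrist picture shows the knob at (334,62) and caps 1–5 at about (306,97), (275,123), (237,137), (197,140) and (156,132).

```bash
python3 - <<'E'
from h import *
C={n:dict(np.load(n+".npz")) for n in("top0","scene0","w1","w2")}
p0=np.array([.5287,-.0003,.624]); h=np.r_[.061,[.0622]*5]
for n,c in C.items():
    W=cloud(c).reshape(-1,3); M=model(p0,h); cs=[]; hs=[]
    for i in range(1,6):
        q=W[(np.linalg.norm(W[:,:2]-M[i,:2],axis=1)<.018)]; q=q[(q[:,2]>.045)&(q[:,2]<.075)]
        t=np.median(q[:,2][q[:,2]>np.percentile(q[:,2],50)]); 
        q=q[q[:,2]>.0575]
        cs.append(cv2.minEnclosingCircle(q[:,:2].astype(np.float32))[0]*0 or q[:,:2].mean(0)); hs.append(t)
    cs=np.array(cs); s=least_squares(lambda p:(model(p,h)[1:,:2]-cs).ravel(),p0)
    print(n,"pose",np.round(s.x,4),"rms mm",1e3*np.sqrt(np.mean(s.fun**2)),"tops",np.round(hs,4)); print(np.round(cs,4).tolist())
px={"w1":[(232,31),(197,60),(159,76),(116,79),(73,70)],"w2":[(306,97),(275,123),(237,137),(197,140),(156,132)],"top0":[(319,208),(308,227),(293,243),(274,253),(252,257)]}
for N in(["w1"],["w2"],["w1","w2","top0"]):
    f=lambda p:np.concatenate([(proj(C[n],model(p[:3],np.full(6,p[3])))[1:]-px[n]).ravel() for n in N])
    s=least_squares(f,np.r_[p0,.062],x_scale=[.01,.01,.1,.01]) if len(N)>1 else least_squares(lambda p:f(np.r_[p,.062]),p0)
    print(N,np.round(s.x,4),np.sqrt(np.mean(s.fun**2)))
print(np.round(model(s.x[:3],h),4))
for n in("w1","w2"): print(n,"table",np.nanmedian([w for w in cloud(C[n])[...,2].ravel() if abs(w)<.012]))
E
```

```text
top0 pose [ 0.5343 -0.0038  0.6283] rms mm 0.14622959632590254 tops [0.0627 0.0625 0.0628 0.063  0.0624]
[[0.5885, -0.0577], [0.5539, -0.038], [0.5262, -0.0097], [0.5077, 0.0253], [0.4998, 0.0646]]
scene0 pose [ 0.531  -0.002   0.6263] rms mm 0.1302308504091424 tops [0.0626 0.0626 0.0629 0.0632 0.0627]
[[0.5852, -0.056], [0.5506, -0.0364], [0.523, -0.008], [0.5043, 0.0275], [0.4967, 0.0664]]
w1 pose [ 0.5331 -0.0053  0.6288] rms mm 0.3234043308053777 tops [0.0623 0.0621 0.0627 0.0628 0.0623]
[[0.5871, -0.059], [0.5527, -0.0394], [0.5251, -0.0109], [0.5065, 0.0236], [0.4988, 0.0628]]
w2 pose [ 0.5335 -0.0047  0.6285] rms mm 0.17852270429916386 tops [0.0623 0.0623 0.0626 0.0628 0.0624]
[[0.5877, -0.0585], [0.5531, -0.039], [0.5254, -0.0107], [0.5069, 0.0244], [0.4991, 0.0635]]
['w1'] [ 0.5339 -0.0069  0.6253] 0.36844221984647507
['w2'] [ 0.5351 -0.0043  0.6298] 0.9886602596751956
['w1', 'w2', 'top0'] [ 0.5338 -0.0034  0.6259  0.054 ] 0.9790474710681019
[[ 0.6269 -0.0668  0.061 ]
 [ 0.5881 -0.0576  0.0622]
 [ 0.5534 -0.038   0.0622]
 [ 0.5257 -0.0093  0.0622]
 [ 0.5072  0.026   0.0622]
 [ 0.4994  0.0651  0.0622]]
w1 table 0.0003250468002335416
w2 table 0.0003392811783221594
```

```bash
cat > go.py <<'E'
from h import *
from bench import r
from scipy.spatial.transform import Rotation as Ro
P=model(np.array([.5332,-.0042,.628]),np.r_[.061,[.0622]*5])
def plan():
    s=r.read_state(); T=Ro.from_quat(s["eef_rot"]).as_matrix()
    print("t",s["time"],"tcp",np.round(s["ee_pos"],4),"F",np.round(s["ft_force"],1),"tip z",round(s["ee_pos"][2]-.019,4))
    print("tool",np.round(T,3).tolist())
    for i in range(1,6):
        print(i,np.round(P[i,:2],4),"dp to hover tip z .070:",np.round((np.r_[P[i,:2],.089]-s["ee_pos"])@T/.15,3))
if __name__=="__main__": plan()
E
python3 go.py
```

```text
t 2.2 tcp [ 0.4937 -0.0713  0.241 ] F [-0.1  0.2 -0.4] tip z 0.222
tool [[0.917, 0.4, -0.0], [0.4, -0.917, -0.001], [-0.001, 0.0, -1.0]]
1 [ 0.5876 -0.0583] dp to hover tip z .070: [0.609 0.17  1.013]
2 [ 0.5529 -0.0387] dp to hover tip z .070: [ 0.449 -0.042  1.013]
3 [ 0.5251 -0.0101] dp to hover tip z .070: [ 0.356 -0.291  1.013]
4 [0.5065 0.0252] dp to hover tip z .070: [ 0.336 -0.556  1.013]
5 [0.4986 0.0643] dp to hover tip z .070: [ 0.392 -0.816  1.013]
```

```bash

python3 -m pendant '[{"dp":[0.3,0.08,0],"rotation":[0,0,0],"jaw":0},{"dp":[0.61,0.17,0],"rotation":[0,0,0],"jaw":0},{"dp":[0.61,0.17,0.2],"rotation":[0,0,0],"jaw":0},{"dp":[0.61,0.17,0.45],"rotation":[0,0,0],"jaw":0},{"dp":[0.61,0.17,0.7],"rotation":[0,0,0],"jaw":0},{"dp":[0.61,0.17,0.85],"rotation":[0,0,0],"jaw":0},{"dp":[0.61,0.17,0.9],"rotation":[0,0,0],"jaw":0},{"dp":[0.61,0.17,0.9],"rotation":[0,0,0],"jaw":0}]'
python3 - <<'E'
import go; go.plan()
from bench import camera; import cv2
i=camera("scene")["image"][120:320,180:440,::-1]; cv2.imwrite("pics/s2.png",cv2.resize(i,None,fx=3,fy=3))
E
```

```text
time: 3.2
ee_pos: [0.5881, -0.0564, 0.1064]
eef_rot: [0.979, 0.205, -0.0, 0.0]
ft_force: [-0.0, 0.2, 0.5]
width: 0.0003
grip_force: 0.0
t 3.2 tcp [ 0.5881 -0.0564  0.1064] F [-0.   0.2  0.5] tip z 0.0874
tool [[0.916, 0.402, -0.0], [0.402, -0.916, -0.0], [-0.0, 0.0, -1.0]]
1 [ 0.5876 -0.0583] dp to hover tip z .070: [-0.008  0.01   0.116]
2 [ 0.5529 -0.0387] dp to hover tip z .070: [-0.168 -0.202  0.116]
3 [ 0.5251 -0.0101] dp to hover tip z .070: [-0.261 -0.451  0.116]
4 [0.5065 0.0252] dp to hover tip z .070: [-0.28  -0.717  0.116]
5 [0.4986 0.0643] dp to hover tip z .070: [-0.223 -0.976  0.116]
```

View pics/s2.png

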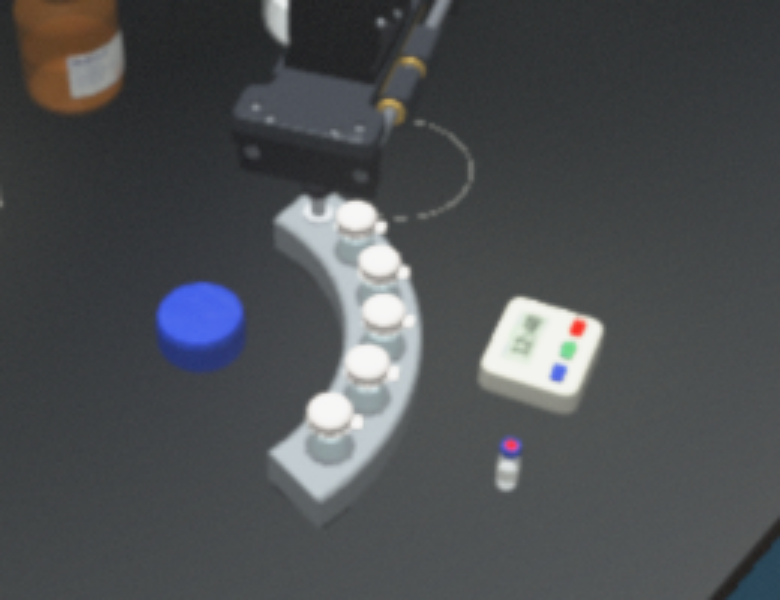

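The crop shows the knob at (318,205), cap 1 at (357,217) and the gripper just above them, with the bystanders untouched. Before going down, I'll check with depth where the real fingertips are.

```bash
python3 - <<'E'
from h import *
from bench import camera
for n in("scene","top"):
    c=camera(n); W=cloud(c).reshape(-1,3)
    for z in(.0874,.157): print(n,z,(proj(c,np.array([[.5881,-.0564,z]]))[0]-[180,120])*3)
    k=(np.linalg.norm(W[:,:2]-[.588,-.056],axis=1)<.13)&(W[:,2]>.07)&(W[:,2]<.3); q=W[k]
    for a in np.arange(.07,.2,.01):
        m=q[(q[:,2]>=a)&(q[:,2]<a+.01)]
        if len(m): print(round(a,2),len(m),np.round(m.min(0),3),np.round(m.max(0),3))
E
```

```text
scene 0.0874 [351.67202787 179.91987943]
scene 0.157 [353.85464682  85.29014375]
0.15 12 [ 0.525 -0.143  0.158] [0.607 0.031 0.16 ]
0.16 309 [ 0.52  -0.151  0.16 ] [0.606 0.038 0.17 ]
0.17 410 [ 0.52  -0.147  0.17 ] [0.608 0.038 0.18 ]
0.18 464 [ 0.517 -0.158  0.18 ] [0.616 0.044 0.19 ]
0.19 389 [ 0.518 -0.155  0.19 ] [0.61  0.045 0.2  ]
top 0.0874 [422.96163093 250.89631951]
top 0.157 [436.91079045 227.28563119]
0.16 7 [ 0.522 -0.051  0.162] [0.547 0.009 0.169]
0.17 126 [ 0.522 -0.049  0.172] [0.603 0.012 0.179]
0.18 32 [ 0.519 -0.048  0.18 ] [0.552 0.014 0.189]
0.19 169 [ 0.52  -0.027  0.19 ] [0.596 0.043 0.2  ]
```

The depth shows the gripper's body starting at z≈0.158, as specified, with the fingers hidden behind it. So the TCP is trustworthy. Pressing cap 1 now, slowly.

```bash

python3 -m pendant '[{"dp":[-0.008,0.01,0.05],"rotation":[0,0,0],"jaw":0},{"dp":[-0.008,0.01,0.1],"rotation":[0,0,0],"jaw":0},{"dp":[-0.008,0.01,0.13],"rotation":[0,0,0],"jaw":0},{"dp":[-0.008,0.01,0.15],"rotation":[0,0,0],"jaw":0},{"dp":[-0.008,0.01,0.16],"rotation":[0,0,0],"jaw":0},{"dp":[-0.008,0.01,0.17],"rotation":[0,0,0],"jaw":0},{"dp":[-0.008,0.01,0.178],"rotation":[0,0,0],"jaw":0},{"dp":[-0.008,0.01,0.186],"rotation":[0,0,0],"jaw":0}]'
```

```text
time: 4.35
ee_pos: [0.5878, -0.057, 0.0787]
eef_rot: [0.979, 0.206, 0.0, 0.0]
ft_force: [-1.2, 0.1, 3.9]
width: 0.0002
grip_force: 2.0
```

Contact, and the cap is sliding at about 4 N. Continuing to the stop.

```bash

python3 -m pendant '[{"dp":[0,0,0.004],"rotation":[0,0,0],"jaw":0},{"dp":[0,0,0.008],"rotation":[0,0,0],"jaw":0},{"dp":[0,0,0.012],"rotation":[0,0,0],"jaw":0},{"dp":[0,0,0.016],"rotation":[0,0,0],"jaw":0},{"dp":[0,0,0.02],"rotation":[0,0,0],"jaw":0},{"dp":[0,0,0.023],"rotation":[0,0,0],"jaw":0},{"dp":[0,0,0.025],"rotation":[0,0,0],"jaw":0},{"dp":[0,0,0.025],"rotation":[0,0,0],"jaw":0}]'
```

```text
time: 5.35
ee_pos: [0.5878, -0.057, 0.0752]
eef_rot: [0.979, 0.206, 0.0, 0.0]
ft_force: [-3.5, 0.6, 9.4]
width: 0.0004
grip_force: 4.6
```

```bash

python3 -m pendant '[{"dp":[0,0,0.002],"rotation":[0,0,0],"jaw":0},{"dp":[0,0,0.003],"rotation":[0,0,0],"jaw":0},{"dp":[0,0,0.003],"rotation":[0,0,0],"jaw":0}]'
```

```text
time: 5.72
ee_pos: [0.5878, -0.057, 0.0751]
eef_rot: [0.979, 0.206, 0.0, 0.0]
ft_force: [-5.0, 0.3, 13.0]
width: 0.0004
grip_force: 6.6
```

Cap 1 is hard on its stop: tip z is 0.056, the force rises and nothing moves. Lifting a little and moving to cap 2, then checking that the block hasn't shifted.

```bash

python3 -m pendant '[{"dp":[0,0,-0.05],"rotation":[0,0,0],"jaw":0},{"dp":[0,0,-0.1],"rotation":[0,0,0],"jaw":0},{"dp":[-0.06,-0.07,-0.1],"rotation":[0,0,0],"jaw":0},{"dp":[-0.12,-0.15,-0.1],"rotation":[0,0,0],"jaw":0},{"dp":[-0.164,-0.205,-0.1],"rotation":[0,0,0],"jaw":0},{"dp":[-0.164,-0.205,-0.1],"rotation":[0,0,0],"jaw":0}]'
cat > chk.py <<'E'
from h import *
from bench import camera
import sys
p0=np.array([.5332,-.0042,.628]); M=model(p0,np.full(6,.06))
R0=dict(np.load("scene0.npz"))
for nm,c in(("before",R0),("now",camera("scene"))):
    W=cloud(c).reshape(-1,3)
    for i in map(int,sys.argv[1:]):
        q=W[np.linalg.norm(W[:,:2]-M[i,:2],axis=1)<.02]; q=q[(q[:,2]>.045)&(q[:,2]<.066)]
        if not len(q): print("hidden",i); continue
        t=np.median(q[q[:,2]>np.percentile(q[:,2],60),2]); q=q[q[:,2]>t-.004]
        print(nm,i,len(q),np.round(q[:,:2].mean(0),4),round(t,4))
E
python3 chk.py 1 2 3 4 5; python3 go.py
```

```text
time: 6.48
ee_pos: [0.5519, -0.0384, 0.0892]
eef_rot: [0.978, 0.206, -0.0, 0.0]
ft_force: [0.2, -0.3, -0.8]
width: -0.0
grip_force: 0.0
before 1 100 [ 0.5857 -0.0563] 0.063
before 2 103 [ 0.5508 -0.037 ] 0.0631
before 3 118 [ 0.5234 -0.0084] 0.0631
before 4 125 [0.5047 0.0272] 0.0634
before 5 143 [0.4969 0.0661] 0.0628
hidden 1
now 2 34 [ 0.5478 -0.0302] 0.06
now 3 117 [ 0.5234 -0.0085] 0.0632
now 4 125 [0.5047 0.0271] 0.0634
now 5 143 [0.4968 0.0661] 0.0631
t 6.525 tcp [ 0.5525 -0.0388  0.0893] F [ 0.2 -0.7  1.3] tip z 0.0703
tool [[0.915, 0.403, 0.0], [0.403, -0.915, -0.0], [0.0, 0.001, -1.0]]
1 [ 0.5876 -0.0583] dp to hover tip z .070: [0.161 0.213 0.002]
2 [ 0.5529 -0.0387] dp to hover tip z .070: [0.002 0.    0.002]
3 [ 0.5251 -0.0101] dp to hover tip z .070: [-0.09  -0.249  0.002]
4 [0.5065 0.0252] dp to hover tip z .070: [-0.109 -0.514  0.002]
5 [0.4986 0.0643] dp to hover tip z .070: [-0.052 -0.774  0.002]
```

The block hasn't moved (caps 3–5 within 0.1 mm). Pressing cap 2.

```bash

python3 -m pendant '[{"dp":[0,0,0.025],"rotation":[0,0,0],"jaw":0},{"dp":[0,0,0.042],"rotation":[0,0,0],"jaw":0},{"dp":[0,0,0.05],"rotation":[0,0,0],"jaw":0},{"dp":[0,0,0.057],"rotation":[0,0,0],"jaw":0},{"dp":[0,0,0.063],"rotation":[0,0,0],"jaw":0},{"dp":[0,0,0.069],"rotation":[0,0,0],"jaw":0},{"dp":[0,0,0.075],"rotation":[0,0,0],"jaw":0},{"dp":[0,0,0.08],"rotation":[0,0,0],"jaw":0}]'
python3 -m pendant '[{"dp":[0,0,0.005],"rotation":[0,0,0],"jaw":0},{"dp":[0,0,0.01],"rotation":[0,0,0],"jaw":0},{"dp":[0,0,0.014],"rotation":[0,0,0],"jaw":0},{"dp":[0,0,0.018],"rotation":[0,0,0],"jaw":0},{"dp":[0,0,0.021],"rotation":[0,0,0],"jaw":0},{"dp":[0,0,0.023],"rotation":[0,0,0],"jaw":0},{"dp":[0,0,0.023],"rotation":[0,0,0],"jaw":0}]'
```

```text
time: 7.52
ee_pos: [0.5527, -0.0388, 0.0771]
eef_rot: [0.979, 0.206, 0.0, 0.0]
ft_force: [-0.9, 1.0, 4.6]
width: 0.0003
grip_force: 2.0
time: 8.4
ee_pos: [0.5528, -0.0388, 0.075]
eef_rot: [0.979, 0.206, 0.0, 0.0]
ft_force: [-8.4, -0.5, 18.6]
width: 0.0005
grip_force: 9.5
```

Cap 2 is home (18.6 N, a bit firm, so I'll stop earlier on the rest). On to cap 3.

```bash

python3 -m pendant '[{"dp":[0,0,-0.05],"rotation":[0,0,0],"jaw":0},{"dp":[0,0,-0.105],"rotation":[0,0,0],"jaw":0},{"dp":[-0.03,-0.08,-0.105],"rotation":[0,0,0],"jaw":0},{"dp":[-0.06,-0.17,-0.105],"rotation":[0,0,0],"jaw":0},{"dp":[-0.092,-0.25,-0.105],"rotation":[0,0,0],"jaw":0},{"dp":[-0.092,-0.25,-0.105],"rotation":[0,0,0],"jaw":0}]'
python3 chk.py 4 5; python3 go.py
```

```text
time: 9.15
ee_pos: [0.5241, -0.009, 0.0894]
eef_rot: [0.978, 0.207, -0.0, 0.0]
ft_force: [0.2, -0.3, 1.1]
width: 0.0007
grip_force: 0.0
before 4 125 [0.5047 0.0272] 0.0634
before 5 143 [0.4969 0.0661] 0.0628
now 4 128 [0.5045 0.0272] 0.0635
now 5 145 [0.4968 0.0661] 0.0627
t 9.2 tcp [ 0.5247 -0.0098  0.0895] F [-0.3 -0.7  0.4] tip z 0.0705
tool [[0.915, 0.404, 0.0], [0.404, -0.915, -0.0], [-0.0, 0.0, -1.0]]
1 [ 0.5876 -0.0583] dp to hover tip z .070: [0.253 0.465 0.003]
2 [ 0.5529 -0.0387] dp to hover tip z .070: [0.094 0.252 0.003]
3 [ 0.5251 -0.0101] dp to hover tip z .070: [0.002 0.003 0.003]
4 [0.5065 0.0252] dp to hover tip z .070: [-0.017 -0.262  0.003]
5 [0.4986 0.0643] dp to hover tip z .070: [ 0.04  -0.522  0.003]
```

```bash

python3 -m pendant '[{"dp":[0,0,0.025],"rotation":[0,0,0],"jaw":0},{"dp":[0,0,0.042],"rotation":[0,0,0],"jaw":0},{"dp":[0,0,0.05],"rotation":[0,0,0],"jaw":0},{"dp":[0,0,0.057],"rotation":[0,0,0],"jaw":0},{"dp":[0,0,0.063],"rotation":[0,0,0],"jaw":0},{"dp":[0,0,0.069],"rotation":[0,0,0],"jaw":0},{"dp":[0,0,0.075],"rotation":[0,0,0],"jaw":0},{"dp":[0,0,0.08],"rotation":[0,0,0],"jaw":0}]'
python3 -m pendant '[{"dp":[0,0,0.004],"rotation":[0,0,0],"jaw":0},{"dp":[0,0,0.008],"rotation":[0,0,0],"jaw":0},{"dp":[0,0,0.012],"rotation":[0,0,0],"jaw":0},{"dp":[0,0,0.015],"rotation":[0,0,0],"jaw":0},{"dp":[0,0,0.018],"rotation":[0,0,0],"jaw":0},{"dp":[0,0,0.02],"rotation":[0,0,0],"jaw":0},{"dp":[0,0,0.02],"rotation":[0,0,0],"jaw":0}]'
```

```text
time: 10.2
ee_pos: [0.525, -0.0102, 0.0775]
eef_rot: [0.979, 0.206, 0.0, 0.0]
ft_force: [-1.8, -1.2, 4.5]
width: 0.0007
grip_force: 2.0
time: 11.08
ee_pos: [0.525, -0.0102, 0.0751]
eef_rot: [0.979, 0.206, -0.0, 0.0]
ft_force: [-5.9, -3.0, 11.6]
width: 0.0008
grip_force: 6.1
```

Cap 3 is home. On to cap 4.

```bash

python3 -m pendant '[{"dp":[0,0,-0.05],"rotation":[0,0,0],"jaw":0},{"dp":[0,0,-0.1],"rotation":[0,0,0],"jaw":0},{"dp":[-0.006,-0.09,-0.1],"rotation":[0,0,0],"jaw":0},{"dp":[-0.012,-0.18,-0.1],"rotation":[0,0,0],"jaw":0},{"dp":[-0.018,-0.265,-0.1],"rotation":[0,0,0],"jaw":0},{"dp":[-0.018,-0.265,-0.1],"rotation":[0,0,0],"jaw":0}]'
python3 chk.py 5; python3 go.py
```

```text
time: 11.82
ee_pos: [0.5059, 0.0266, 0.0894]
eef_rot: [0.978, 0.207, -0.0, -0.0]
ft_force: [0.5, 0.3, 0.3]
width: 0.0002
grip_force: 0.0
before 5 143 [0.4969 0.0661] 0.0628
now 5 137 [0.4969 0.0661] 0.0629
t 11.875 tcp [0.5063 0.0257 0.0894] F [-0.3 -0.6 -0. ] tip z 0.0704
tool [[0.915, 0.404, 0.0], [0.404, -0.915, -0.0], [-0.0, 0.0, -1.0]]
1 [ 0.5876 -0.0583] dp to hover tip z .070: [0.27  0.731 0.003]
2 [ 0.5529 -0.0387] dp to hover tip z .070: [0.111 0.518 0.003]
3 [ 0.5251 -0.0101] dp to hover tip z .070: [0.018 0.269 0.003]
4 [0.5065 0.0252] dp to hover tip z .070: [-0.     0.004  0.003]
5 [0.4986 0.0643] dp to hover tip z .070: [ 0.057 -0.256  0.003]
```

```bash

python3 -m pendant '[{"dp":[0,0.003,0.025],"rotation":[0,0,0],"jaw":0},{"dp":[0,0.003,0.042],"rotation":[0,0,0],"jaw":0},{"dp":[0,0.003,0.05],"rotation":[0,0,0],"jaw":0},{"dp":[0,0.003,0.057],"rotation":[0,0,0],"jaw":0},{"dp":[0,0.003,0.063],"rotation":[0,0,0],"jaw":0},{"dp":[0,0.003,0.069],"rotation":[0,0,0],"jaw":0},{"dp":[0,0.003,0.075],"rotation":[0,0,0],"jaw":0},{"dp":[0,0.003,0.08],"rotation":[0,0,0],"jaw":0}]'
python3 -m pendant '[{"dp":[0,0,0.004],"rotation":[0,0,0],"jaw":0},{"dp":[0,0,0.008],"rotation":[0,0,0],"jaw":0},{"dp":[0,0,0.012],"rotation":[0,0,0],"jaw":0},{"dp":[0,0,0.015],"rotation":[0,0,0],"jaw":0},{"dp":[0,0,0.018],"rotation":[0,0,0],"jaw":0},{"dp":[0,0,0.02],"rotation":[0,0,0],"jaw":0},{"dp":[0,0,0.02],"rotation":[0,0,0],"jaw":0}]'
```

```text
time: 12.88
ee_pos: [0.5067, 0.0246, 0.0774]
eef_rot: [0.979, 0.206, -0.0, 0.0]
ft_force: [-1.6, -1.6, 3.7]
width: 0.0005
grip_force: 2.0
time: 13.75
ee_pos: [0.5068, 0.0248, 0.0751]
eef_rot: [0.979, 0.206, 0.0, 0.0]
ft_force: [-4.2, -3.2, 12.1]
width: 0.0006
grip_force: 6.1
```

Cap 4 is home. On to cap 5.

```bash

python3 -m pendant '[{"dp":[0,0,-0.05],"rotation":[0,0,0],"jaw":0},{"dp":[0,0,-0.1],"rotation":[0,0,0],"jaw":0},{"dp":[0.02,-0.09,-0.1],"rotation":[0,0,0],"jaw":0},{"dp":[0.04,-0.18,-0.1],"rotation":[0,0,0],"jaw":0},{"dp":[0.056,-0.262,-0.1],"rotation":[0,0,0],"jaw":0},{"dp":[0.056,-0.262,-0.1],"rotation":[0,0,0],"jaw":0}]'
python3 go.py; python3 chk.py 1 2 3
```

```text
time: 14.5
ee_pos: [0.4981, 0.0657, 0.0893]
eef_rot: [0.978, 0.207, -0.0, -0.0]
ft_force: [0.1, 0.6, 0.4]
width: 0.0005
grip_force: 0.0
t 14.5 tcp [0.4981 0.0657 0.0893] F [0.1 0.6 0.4] tip z 0.0703
tool [[0.914, 0.405, -0.0], [0.405, -0.914, 0.0], [-0.0, -0.0, -1.0]]
1 [ 0.5876 -0.0583] dp to hover tip z .070: [0.21  0.997 0.002]
2 [ 0.5529 -0.0387] dp to hover tip z .070: [0.052 0.784 0.002]
3 [ 0.5251 -0.0101] dp to hover tip z .070: [-0.04   0.535  0.002]
4 [0.5065 0.0252] dp to hover tip z .070: [-0.058  0.27   0.002]
5 [0.4986 0.0643] dp to hover tip z .070: [-0.001  0.01   0.002]
before 1 100 [ 0.5857 -0.0563] 0.063
before 2 103 [ 0.5508 -0.037 ] 0.0631
before 3 118 [ 0.5234 -0.0084] 0.0631
hidden 1
hidden 2
now 3 16 [ 0.5133 -0.0135] 0.0514
```

```bash

python3 -m pendant '[{"dp":[0,0.003,0.025],"rotation":[0,0,0],"jaw":0},{"dp":[0,0.003,0.042],"rotation":[0,0,0],"jaw":0},{"dp":[0,0.003,0.05],"rotation":[0,0,0],"jaw":0},{"dp":[0,0.003,0.057],"rotation":[0,0,0],"jaw":0},{"dp":[0,0.003,0.063],"rotation":[0,0,0],"jaw":0},{"dp":[0,0.003,0.069],"rotation":[0,0,0],"jaw":0},{"dp":[0,0.003,0.075],"rotation":[0,0,0],"jaw":0},{"dp":[0,0.003,0.08],"rotation":[0,0,0],"jaw":0}]'
python3 -m pendant '[{"dp":[0,0,0.004],"rotation":[0,0,0],"jaw":0},{"dp":[0,0,0.008],"rotation":[0,0,0],"jaw":0},{"dp":[0,0,0.012],"rotation":[0,0,0],"jaw":0},{"dp":[0,0,0.015],"rotation":[0,0,0],"jaw":0},{"dp":[0,0,0.018],"rotation":[0,0,0],"jaw":0},{"dp":[0,0,0.02],"rotation":[0,0,0],"jaw":0},{"dp":[0,0,0.02],"rotation":[0,0,0],"jaw":0}]'
```

```text
time: 15.55
ee_pos: [0.4987, 0.0636, 0.0774]
eef_rot: [0.979, 0.206, -0.0, 0.0]
ft_force: [-2.4, -1.9, 4.2]
width: 0.0007
grip_force: 2.0
time: 16.42
ee_pos: [0.4989, 0.0638, 0.0751]
eef_rot: [0.979, 0.206, 0.0, 0.0]
ft_force: [-5.2, -3.2, 11.5]
width: 0.0004
grip_force: 6.1
```

All five caps stopped at the same height (tip z 0.056, force rising). Moving clear: straight up, then aside.

```bash

python3 -m pendant '[{"dp":[0,0,-0.1],"rotation":[0,0,0],"jaw":0},{"dp":[0,0,-0.3],"rotation":[0,0,0],"jaw":0},{"dp":[0,0,-0.6],"rotation":[0,0,0],"jaw":0},{"dp":[0,0,-0.9],"rotation":[0,0,0],"jaw":0},{"dp":[0,-0.3,-1],"rotation":[0,0,0],"jaw":0},{"dp":[0,-0.6,-1],"rotation":[0,0,0],"jaw":0},{"dp":[0,-0.9,-1],"rotation":[0,0,0],"jaw":0},{"dp":[0,-0.9,-1],"rotation":[0,0,0],"jaw":0}]'
python3 chk.py 1 2 3 4 5
python3 - <<'E'
from bench import camera; import cv2
from h import *
for n in("scene","top"):
    c=camera(n); i=c["image"]
    if n=="scene": cv2.imwrite("pics/s3.png",i[...,::-1])
    else: cv2.imwrite("pics/t3.png",i[...,::-1])
E
```

```text
time: 17.42
ee_pos: [0.4427, 0.1913, 0.2254]
eef_rot: [0.978, 0.209, 0.001, -0.001]
ft_force: [1.0, -0.2, -0.2]
width: 0.0005
grip_force: 0.0
before 1 100 [ 0.5857 -0.0563] 0.063
before 2 103 [ 0.5508 -0.037 ] 0.0631
before 3 118 [ 0.5234 -0.0084] 0.0631
before 4 125 [0.5047 0.0272] 0.0634
before 5 143 [0.4969 0.0661] 0.0628
now 1 94 [ 0.5855 -0.0573] 0.0572
now 2 113 [ 0.5509 -0.0367] 0.0571
now 3 116 [ 0.5234 -0.0084] 0.0571
now 4 129 [0.5046 0.0267] 0.0571
now 5 142 [0.4971 0.0659] 0.0569
```

View pics/s3.png

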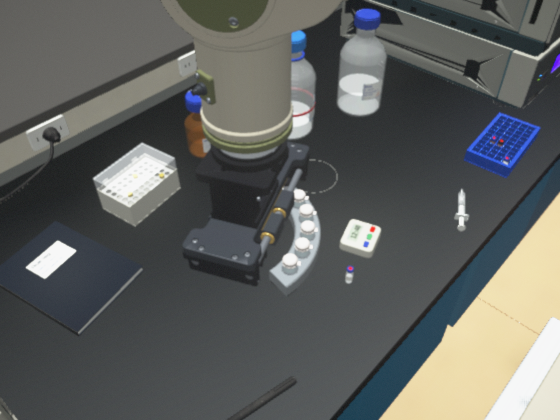

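View pics/t3.png

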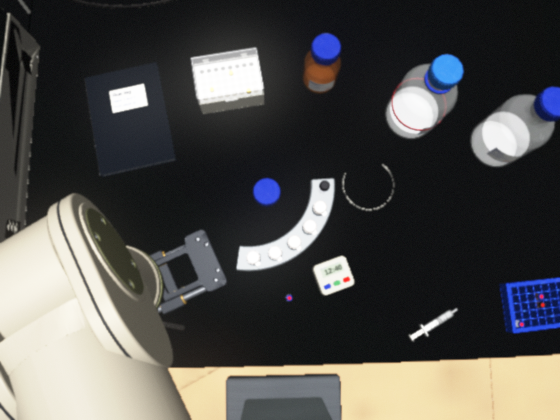

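The final pictures show the block with its caps at top (320,208) to (253,257), and the screw cap, vial and timer at their original pixels (267,191), (289,297) and (333,275). All caps have dropped to an even height (0.057 measured, 6 mm lower) and the gripper is clear at (190,270).

```bash
python3 -c "
from bench import r
print(r.close_job())"
```

```text
the job is handed in; nothing more can be done
None
```

I pressed all five caps home in order, from the knob end to the plain end, with no measurable shift of the block and the bottle cap, vial and timer unmoved; the arm then moved clear and I handed the job in at about 17.6 s.

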